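# Wind the chart recorder's key

## Robot

A 6-joint arm with a two-finger parallel gripper is mounted at the origin on the work surface. World frame = base frame: x ahead of the robot, y to its left, z up, the work surface at z = 0. Lengths are in m, angles in rad, forces in N, time in s.
With the tool pointing down it reaches from about 0.25 to 0.8 m from the base axis. Payload 3.9 kg.
Tool frame: the origin (TCP) lies midway between the tips of the shut fingers; the grasp point (between the pads) lies 19 mm behind it (r.tcp_to_grasp is the distance from the TCP to the grasp point, in m); y points along the fingers, x is the direction in which the jaws open and shut, and the axes are right-handed (so a half turn about y gives the same grasp; the last joint's range is limited). The gripper opens to 85 mm and grips with 20 to 120 N. Pads are 22 mm wide; open, the fingers measure 114 mm over their backs; the gripper's body (76 mm by 85 mm) begins 54 mm behind the grasp point. The pads swing forward as they close: fully open they stand 13 mm farther back than shut.
Start: joints at [1.179, 0.26, -0.138, 1.173, 0, 1.571], TCP at [0.2, 0.485, 0.231] pointing down, gripper open.
Joint ranges: [-2.78, 2.78], [-0.83, 1.72], [-1.28, 1.37], [-1.9, 2.12], [-1.57, 1.48], [-3.14, 3.14]. Speed limits (rad/s): [2.57, 2.57, 3.14, 3.14, 3.14, 3.14].

## Interface

Orientations are given as a unit quaternion [w, x, y, z].
In Python, from workcell import r gives the robot as it stands.
- The arm moves only by the tool play_rows, never from a script. Its argument "targets" is a list of rows, each an object with "slide": the shift along the tool's x, y, z as a fraction of full scale, a list of three; "delta_rot": the turn, a rotation vector about the tool's x, y, z as a fraction of full scale, a list of three; "jaw": the closure, from 0 (fully open) to 1 (shut). In form: [{"slide": [dx, dy, dz], "delta_rot": [ax, ay, az], "jaw": jaw}, ...]. A call has 1 to 12 rows; each row shifts and turns the commanded pose from where the row before left it, along the tool's axes as they then stand; what a row does not reach is not made up. Full scale, the value 1, is 40 cm for a shift and pi rad for a turn. A row lasts 1/8 s, in which the tool goes at most 62.5 mm and 10.7 degrees, less where a joint would pass 70% of its speed; a pose out of reach is approached as far as the arm can. A call with a number of a shift or a turn outside -1 to 1 is refused whole. A call with a gripper value outside its range is refused whole. The fingers move at their own pace and stop on an object; "newtons" is the grip in N (left out, the last holds). Time passes only in rows, so rows that do not move let the fingers close. It gives the time, the measured TCP pose, the force and the opening at its end, in the units of the state.
- r.sense(): the state, without advancing time (a new reading comes with each control period).
- r.get_image(name): name is "scene" or "top" or "wrist"; returns a dict with "image" (384x512x3 uint8, red, green, blue), "z_map" (384x512 float32, m along the optical axis (not along the pixel's ray), 0 where there is no reading), "fx", "fy", "cx", "cy" (pixels), "extrinsics" (4x4, takes a point from world to camera coordinates); the wrist camera has in their place "T_tool_cam" (4x4, takes a point from camera to tool coordinates, whose origin is the TCP and whose axes are the tool frame's). Camera axes: x right, y up, looking along -z (the intrinsics and any distortion apply to the point x, -y, -z); pixel columns grow to the right and rows downward; lengths in m; the calibration is good to about 2 mm. The wrist camera is an equidistant fisheye: a pixel r from the principal point sees the ray r / f radians off the axis. A picture is of the moment at which its call begins: read the wrist's pose just before it.
- r.job_done(): hands the job in, once; it reports no verdict.
The state is a dict: "clock": time; "q": joint angles; "dq": joint speeds; "joint_efforts": joint torques, N m; "tcp_pos": TCP position; "tool_rot": TCP orientation; "contact_force": force on the tool from outside, world axes, zero at the start; "ft_torque": the same for the moment, N m; "grip_width": opening from 0.0 (shut) to 1.0 (fully open).
Only numpy, scipy, OpenCV 4.12 (cv2) and the standard library are available. Lean on these libraries where they do the work, as an engineer would, in place of code of your own. Each camera call takes 0.05 s, during which the arm holds its last target. There are 200 camera calls.

## Task

Wind up the blue chart recorder: turn the steel key on its top clockwise by partial turns, letting go about midway to take it afresh, until the key's red end points at the green mark or just past it. Leave the key there and let go. Do not touch the steel valve manifold with its black T-handle, and leave the pressure gauge standing where it is.

Things in the scene. Friction and masses are not known exactly. Their poses are not given: they have to be found in the camera images.
- recorder: Blue chart recorder box, fixed, 75 mm high, x +-65, y -95 to +55 mm. Origin: on the bench under the vertical axis of its winding key. Key: upright steel wing plate 48 long, 10 thick, 90 to 118 mm above the bench, centred on the axis, one end red; grip across the 10 mm at 106 mm height. Below it a flat white dial, 84 mm across, surface at 78 mm, with a green mark on the -x side.
- wind_key (a joint): Angle of the winding key, growing clockwise seen from above. At 0 its red end points along the recorder's +x; at 3.14 along -x, at the green mark; stop at 3.3. Starts at 0.3 to 0.9. A spring pulls it back, but a brake inside holds it wherever it is let go; turning takes 0.07 to 0.12 N m.
- manifold: Bystander, not to be touched: a steel valve block 90 (x) by 110 (y) by 45 mm, fixed to the bench, with brass ports out to +-80 mm along its y and a black T-handle on top (55 by 10 mm, its top 101 mm above the bench). Origin: centre of its underside.
- gauge: Bystander to be left standing: a loose pressure gauge, steel stem and black head on a dark round foot 72 mm across, 150 mm tall, 0.6 kg. Origin: centre of its underside.

How it is judged:
By the outcome, as a careful person would: the job done as asked, in the order asked, and still so for the second after the job is handed in, with the robot touching nothing.
It also fails if it takes over 45 s, if anything falls off the work surface, if the arm or the gripper's body presses on something with over 40 N, if the wrist force passes 120 N, or if a joint passes its speed limit or range.

## Working session

There is one attempt and no reset: what is moved stays moved. The work goes in short steps, Python scripts to look and compute and a tool call to move; the robot and the scene stay as the last step left them, time stands still between calls to the robot, and variables do not carry over. Pictures are saved under pics/ and viewed, about 8 in all and at most 12, crops included, and the job is handed in when it is done.

Besides the shell and the picture viewer there is one more tool, called after ">>>" in YAML: its name, and indented under it one key for each argument. play_rows: Moves the arm, as the interface text tells. Its arguments: {"type":"object","properties":{"targets":{"type":"array"},"newtons":{"type":"number"}},"required":["targets"]}

```bash
mkdir -p pics; cat > h.py <<'E'
import numpy as np, cv2
from workcell import r
from scipy.spatial.transform import Rotation as R
def save(n,f):
    d=r.get_image(n); cv2.imwrite('pics/'+f,d['image'][:,:,::-1]); np.savez('pics/'+f+'.npz',**{k:v for k,v in d.items()}); return d
def cloud(d):
    z=d['z_map']; v,u=np.mgrid[:z.shape[0],:z.shape[1]]
    p=np.stack([(u-d['cx'])/d['fx']*z,-(v-d['cy'])/d['fy']*z,-z],-1)
    T=np.linalg.inv(d['extrinsics']); return p@T[:3,:3].T+T[:3,3]
E
python3 - <<'E'
from h import *
s=r.sense(); print(s)
d=save('top','top.png'); e=save('scene','scene.png'); print(d['fx'],d.keys(),d['extrinsics'])
im=np.hstack([d['image'],]);
E
```

```text
{'clock': 0.0, 'q': array([ 1.17896288e+00,  2.60674899e-01, -1.39374966e-01,  1.17268562e+00,
        8.14050147e-06,  1.57080533e+00]), 'dq': array([-9.77115146e-06, -2.61602828e-03,  5.66291232e-04, -1.20458484e-03,
       -1.50341451e-03,  1.70302224e-03]), 'joint_efforts': array([ 5.31750175e-04, -4.05680859e+01,  2.53923404e+01,  1.87424175e-02,
        1.84834826e-04, -1.84145136e-06]), 'tcp_pos': array([0.20022783, 0.48458558, 0.23046744]), 'tool_rot': array([-0.58739046,  0.58814797,  0.39252759, -0.39367056]), 'contact_force': array([ 0.28782748, -0.13870693,  0.1242201 ]), 'ft_torque': array([ 0.05086914, -0.01323859, -0.07061502]), 'grip_width': 1.0008915375955116}
449.68199181357016 dict_keys(['image', 'z_map', 'fx', 'fy', 'cx', 'cy', 'extrinsics']) [[-0.08041216 -0.99676044 -0.0015819   0.05022836]
 [ 0.97079859 -0.07867739  0.22662738 -0.53868592]
 [-0.22601766  0.01668789  0.97398025 -0.86096449]
 [ 0.          0.          0.          1.        ]]
```

View pics/top.png

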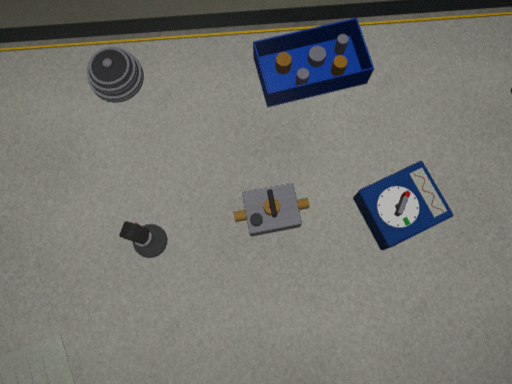

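View pics/scene.png

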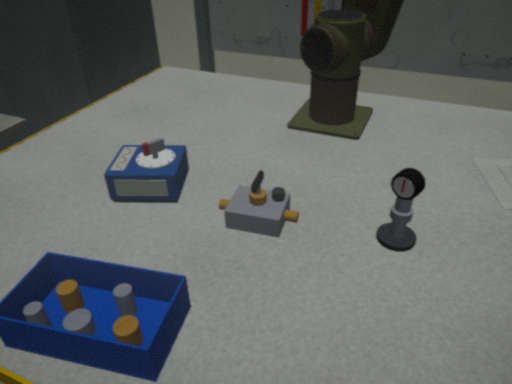

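The top view shows the recorder with its dial at about (399,206), the key's red end at (407,195) and the green mark at (407,221). The manifold is at (272,209), the gauge at (148,238), and a tray lies ahead. The scene view agrees.

```bash
python3 - <<'E'
from h import *
d=dict(np.load('pics/top.png.npz')); P=cloud(d); im=d['image'].astype(int)
print('manifold',P[209,285],'gauge',P[238,148])
sub=np.zeros(P.shape[:2],bool); sub[155:255,350:460]=1
z=P[...,2]
box=sub&(z>.06)&(z<.085); pts=P[box][:,:2].astype(np.float32)
print('boxrect',cv2.minAreaRect(pts*1000), 'ztop',np.median(z[box]))
key=sub&(z>.1); k=P[key]; print('key n',len(k),k.mean(0),cv2.minAreaRect((k[:,:2]*1000).astype(np.float32)))
R_,G,B=im[...,0],im[...,1],im[...,2]
for n,m in (('green',(G>R_+40)&(G>B+30)&sub),('red',(R_>G+60)&(R_>B+60)&sub&(z>.085)),('white',(im.min(-1)>150)&sub)):
    q=P[m]; v,u=np.nonzero(m); print(n,len(q),np.median(q,0),u.mean(),v.mean(),cv2.minAreaRect((q[:,:2]*1000).astype(np.float32)))
c=cv2.resize(d['image'][155:255,350:460,::-1],None,fx=6,fy=6,interpolation=cv2.INTER_CUBIC); cv2.imwrite('pics/crop.png',c)
E
```

```text
manifold [ 0.50590558 -0.03933842  0.0483616 ] gauge [0.46527392 0.23890214 0.07030929]
boxrect ((495.433349609375, -280.76153564453125), (132.5747833251953, 150.92543029785156), 21.20451545715332) ztop 0.07548689919019558
key n 206 [ 0.46166805 -0.21399591  0.25437032] ((409.5237121582031, -133.22821044921875), (29.823150634765625, 345.46868896484375), 31.346115112304688)
green 34 [ 0.45679412 -0.27460884  0.0787265 ] 406.0882352941176 220.76470588235293 ((457.0231018066406, -274.9673156738281), (13.668167114257812, 9.696850776672363), 33.779537200927734)
red 27 [ 0.5033119  -0.27105671  0.11782708] 406.74074074074076 193.66666666666666 ((503.4042053222656, -271.0914001464844), (9.280141830444336, 9.710091590881348), 46.9632682800293)
white 987 [ 0.48697614 -0.25606953  0.07792268] 396.43465045592706 206.34650455927053 ((436.9842834472656, -132.10281372070312), (80.66105651855469, 363.7275085449219), 21.65056610107422)
```

View pics/crop.png

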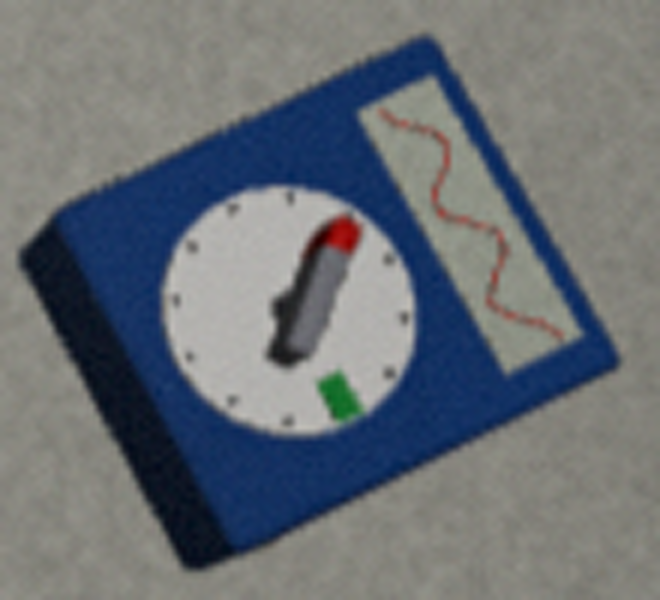

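```bash
cat >> h.py <<'E'
def plan(tx,ty,tz,jawdeg,s=None):
    """shift (tool axes, units) and turn about tool y (units) to world target"""
    s=s or r.sense(); q=s['tool_rot']; M=R.from_quat([q[1],q[2],q[3],q[0]]).as_matrix()
    sl=M.T@(np.array([tx,ty,tz])-s['tcp_pos'])/.4
    yaw=np.degrees(np.arctan2(M[1,0],M[0,0])); dd=(jawdeg-yaw+90)%180-90
    print('tool x yaw %.1f'%yaw,'y axis',M[:,1].round(3),'slide',sl.round(4),'turn deg(world) %.1f'%dd,'ay %.4f'%(-dd/180),'q6 %.2f'%s['q'][5],'t',s['clock'])
E
python3 - <<'E'
from h import *
d=dict(np.load('pics/top.png.npz')); P=cloud(d); im=d['image'].astype(int); z=P[...,2]
near=(np.hypot(P[...,0]-.488,P[...,1]+.262)<.055)
k=P[near&(z>.11)&(z<.125)]; c=k[:,:2].mean(0); w,V=np.linalg.eigh(np.cov(k[:,:2].T)); print('key',len(k),c,cv2.minAreaRect((k[:,:2]*1000).astype(np.float32)),np.degrees(np.arctan2(V[1,1],V[0,1])))
m=near&(im.min(-1)>130)&(abs(z-.078)<.003); q=(P[m][:,:2]*1000).astype(np.float32); print('dial',cv2.minEnclosingCircle(q))
b=P[155:255,350:460].reshape(-1,3); b=b[abs(b[:,2]-.0755)<.004]; print('box',cv2.minAreaRect((b[:,:2]*1000).astype(np.float32)))
plan(.49,-.263,.23,60)
E
```

```text
key 141 [ 0.48763176 -0.26153327] ((488.2037353515625, -262.62353515625), (10.338495254516602, 48.515777587890625), 61.169376373291016) 151.41349685508953
dial ((488.2289733886719, -262.88232421875), 42.010986328125)
box ((494.9794921875, -280.81207275390625), (129.2921600341797, 149.50381469726562), 21.072385787963867)
tool x yaw 67.6 y axis [-0.001 -0.002 -1.   ] slide [-1.4509  0.004  -1.3832] turn deg(world) -7.6 ay 0.0419 q6 1.57 t 0.1
```

>>> play_rows:
  targets:
    - {"slide": [-0.04, 0, -0.04], "delta_rot": [0, 0, 0], "jaw": 0}
    - {"slide": [-0.09, 0, -0.086], "delta_rot": [0, 0, 0], "jaw": 0}
    - {"slide": [-0.09, 0, -0.086], "delta_rot": [0, 0, 0], "jaw": 0}
    - {"slide": [-0.09, 0, -0.086], "delta_rot": [0, 0, 0], "jaw": 0}
    - {"slide": [-0.09, 0, -0.086], "delta_rot": [0, 0, 0], "jaw": 0}
    - {"slide": [-0.09, 0, -0.086], "delta_rot": [0, 0, 0], "jaw": 0}
    - {"slide": [-0.09, 0, -0.086], "delta_rot": [0, 0, 0], "jaw": 0}
    - {"slide": [-0.09, 0, -0.086], "delta_rot": [0, 0, 0], "jaw": 0}
    - {"slide": [-0.09, 0, -0.086], "delta_rot": [0, 0, 0], "jaw": 0}
    - {"slide": [-0.04, 0, -0.04], "delta_rot": [0, 0, 0], "jaw": 0}
  newtons: 50

```text
clock: 1.35
tcp_pos: [0.3616, 0.0692, 0.2312]
tool_rot: [-0.588, 0.589, 0.392, -0.392]
contact_force: [-0.3, 0.5, -0.8]
grip_width: 1.002
```

```bash
python3 -c "
from h import *
plan(.4882,-.2628,.2,61.3);print(r.sense()['q'].round(2))"
```

```text
tool x yaw 67.3 y axis [-0.    -0.001 -1.   ] slide [-0.6439  0.0785 -0.6119] turn deg(world) -6.0 ay 0.0336 q6 0.59 t 1.35
[ 0.19 -0.01 -0.46  1.12 -0.    0.59]
```

>>> play_rows:
  targets:
    - {"slide": [-0.05, 0, -0.045], "delta_rot": [0, 0, 0], "jaw": 0}
    - {"slide": [-0.09, 0, -0.086], "delta_rot": [0, 0, 0], "jaw": 0}
    - {"slide": [-0.09, 0, -0.086], "delta_rot": [0, 0, 0], "jaw": 0}
    - {"slide": [-0.09, 0, -0.086], "delta_rot": [0, 0, 0], "jaw": 0}
    - {"slide": [-0.09, 0, -0.086], "delta_rot": [0, 0, 0], "jaw": 0}
    - {"slide": [-0.09, 0, -0.086], "delta_rot": [0, 0, 0], "jaw": 0}
    - {"slide": [-0.09, 0.03, -0.086], "delta_rot": [0, 0, 0], "jaw": 0}
    - {"slide": [-0.0539, 0.0485, -0.0509], "delta_rot": [0, 0, 0], "jaw": 0}
    - {"slide": [0, 0, 0], "delta_rot": [0, 0.0336, 0], "jaw": 0}
    - {"slide": [0, 0, 0], "delta_rot": [0, 0, 0], "jaw": 0}
    - {"slide": [0, 0, 0], "delta_rot": [0, 0, 0], "jaw": 0}

```text
clock: 2.72
tcp_pos: [0.4894, -0.2593, 0.2002]
tool_rot: [-0.607, 0.607, 0.362, -0.362]
contact_force: [-0.3, -0.4, 0.0]
grip_width: 0.998
```

```bash
python3 -c "
from h import *
plan(.4882,-.2628,.087,61.3);s=r.sense();print(s['q'].round(2),s['tcp_pos'])
d=save('wrist','w1.png');print(d['T_tool_cam'].round(3),d['fx'],d['cx'],d['cy'])"
```

```text
tool x yaw 61.6 y axis [-0. -0. -1.] slide [-0.0091  0.283  -0.0016] turn deg(world) -0.3 ay 0.0016 q6 0.01 t 2.725
[-0.49  0.32 -0.13  1.12 -0.    0.01] [ 0.48936981 -0.25928756  0.20018233]
[[ 1.     0.001  0.     0.   ]
 [ 0.     0.316 -0.949 -0.144]
 [-0.001  0.949  0.316  0.081]
 [ 0.     0.     0.     1.   ]] 297.3186396354542 262.0732784997832 187.56553370299557
```

View pics/w1.png

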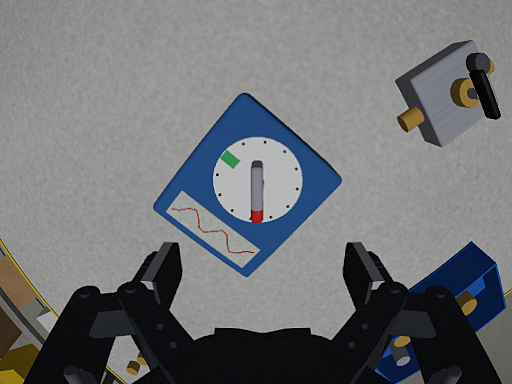

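The wrist view shows the key upright in the image at column 257, red end down at (257,215), green mark at (230,159). It lies between the fingers, so the planned 3.6 mm correction fits. I'll descend and grip.

>>> play_rows:
  targets:
    - {"slide": [-0.009, 0.04, -0.0016], "delta_rot": [0, 0.0016, 0], "jaw": 0}
    - {"slide": [0, 0.08, 0], "delta_rot": [0, 0, 0], "jaw": 0}
    - {"slide": [0, 0.08, 0], "delta_rot": [0, 0, 0], "jaw": 0}
    - {"slide": [0, 0.05, 0], "delta_rot": [0, 0, 0], "jaw": 0}
    - {"slide": [0, 0.033, 0], "delta_rot": [0, 0, 0], "jaw": 0}
    - {"slide": [0, 0, 0], "delta_rot": [0, 0, 0], "jaw": 0}
    - {"slide": [0, 0, 0], "delta_rot": [0, 0, 0], "jaw": 0.5}
    - {"slide": [0, 0, 0], "delta_rot": [0, 0, 0], "jaw": 1}
    - {"slide": [0, 0, 0], "delta_rot": [0, 0, 0], "jaw": 1}
    - {"slide": [0, 0, 0], "delta_rot": [0, 0, 0], "jaw": 1}
    - {"slide": [0, 0, 0], "delta_rot": [0, 0, 0], "jaw": 1}
    - {"slide": [0, 0, 0], "delta_rot": [0, 0, 0], "jaw": 1}

```text
clock: 4.28
tcp_pos: [0.4885, -0.2641, 0.0871]
tool_rot: [-0.608, 0.609, 0.359, -0.361]
contact_force: [-4.0, -4.1, 3.9]
grip_width: 0.105
```

```bash
python3 -c "
from h import *
plan(.4882,-.2628,.087,61.3);s=r.sense();print(s['tcp_pos'],s['contact_force'],s['ft_torque'],s['grip_width'])"
```

```text
tool x yaw 61.2 y axis [-0.001 -0.003 -1.   ] slide [0.0024 0.0003 0.0022] turn deg(world) 0.1 ay -0.0007 q6 0.01 t 4.275
[ 0.4884941  -0.26405219  0.08713597] [-3.9845243  -4.10551349  3.89750694] [-0.80130164  0.63017192  0.07668518] 0.10534916689288683
```

>>> play_rows:
  targets:
    - {"slide": [0.002, 0, 0], "delta_rot": [0, 0.0333, 0], "jaw": 1}
    - {"slide": [0, 0, 0], "delta_rot": [0, 0.0333, 0], "jaw": 1}
    - {"slide": [0, 0, 0], "delta_rot": [0, 0.0333, 0], "jaw": 1}
    - {"slide": [0, 0, 0], "delta_rot": [0, 0.0333, 0], "jaw": 1}
    - {"slide": [0, 0, 0], "delta_rot": [0, 0.0333, 0], "jaw": 1}
    - {"slide": [0, 0, 0], "delta_rot": [0, 0.0333, 0], "jaw": 1}
    - {"slide": [0, 0, 0], "delta_rot": [0, 0.0333, 0], "jaw": 1}
    - {"slide": [0, 0, 0], "delta_rot": [0, 0.0333, 0], "jaw": 1}
    - {"slide": [0, 0, 0], "delta_rot": [0, 0.0333, 0], "jaw": 1}
    - {"slide": [0, 0, 0], "delta_rot": [0, 0.0333, 0], "jaw": 1}
    - {"slide": [0, 0, 0], "delta_rot": [0, 0.0333, 0], "jaw": 1}
    - {"slide": [0, 0, 0], "delta_rot": [0, 0, 0], "jaw": 1}

```text
clock: 5.78
tcp_pos: [0.4879, -0.2643, 0.0871]
tool_rot: [-0.705, 0.708, -0.031, 0.029]
contact_force: [-5.7, -7.0, 4.4]
grip_width: 0.108
```

```bash
python3 -c "
from h import *
plan(.4882,-.2628,.087,61.3-66);s=r.sense();print(s['tcp_pos'],s['contact_force'],s['ft_torque'],s['grip_width'])"
```

```text
tool x yaw -4.9 y axis [-0.003 -0.005 -1.   ] slide [0.0005 0.0003 0.0039] turn deg(world) 0.2 ay -0.0009 q6 1.16 t 5.775
[ 0.4878865  -0.26433194  0.08712906] [-5.66564571 -6.99156651  4.37513216] [-1.3993155   1.08111063 -0.0378237 ] 0.10845885588449584
```

>>> play_rows:
  targets:
    - {"slide": [0, 0, 0], "delta_rot": [0, 0, 0], "jaw": 0}
    - {"slide": [0, 0, 0], "delta_rot": [0, 0, 0], "jaw": 0}
    - {"slide": [0, 0, 0], "delta_rot": [0, 0, 0], "jaw": 0}
    - {"slide": [0, 0, 0], "delta_rot": [0, 0, 0], "jaw": 0}
    - {"slide": [0, 0, 0], "delta_rot": [0, 0, 0], "jaw": 0}
    - {"slide": [0, -0.03, 0], "delta_rot": [0, 0, 0], "jaw": 0}
    - {"slide": [0, -0.08, 0], "delta_rot": [0, 0, 0], "jaw": 0}
    - {"slide": [0, -0.08, 0], "delta_rot": [0, 0, 0], "jaw": 0}
    - {"slide": [0, -0.06, 0], "delta_rot": [0, 0, 0], "jaw": 0}
    - {"slide": [0, 0, 0], "delta_rot": [0, 0, 0], "jaw": 0}
    - {"slide": [0, 0, 0], "delta_rot": [0, 0, 0], "jaw": 0}

```text
clock: 7.15
tcp_pos: [0.4889, -0.2619, 0.1863]
tool_rot: [0.707, -0.706, 0.029, -0.029]
contact_force: [-0.3, -0.9, -0.1]
grip_width: 1.002
```

```bash
python3 -c "
from h import *
plan(.4882,-.2628,.087,-4.9);s=r.sense();print(s['tcp_pos'],s['contact_force'],s['grip_width'])
d=save('wrist','w2.png')"
```

```text
tool x yaw -4.7 y axis [-0.001  0.    -1.   ] slide [-0.0015  0.2483 -0.0024] turn deg(world) -0.2 ay 0.0010 q6 1.16 t 7.15
[ 0.48894069 -0.26193496  0.18633024] [-0.30707808 -0.91608853 -0.12699028] 1.0023647805314058
```

View pics/w2.png

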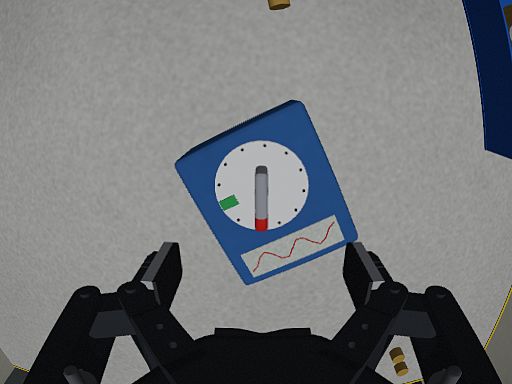

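The key stayed where it was let go: red end at (262,224), upright in the image and centred, with the green mark at (229,202). About 66° is left. I'll take it afresh.

>>> play_rows:
  targets:
    - {"slide": [-0.0015, 0.04, -0.0024], "delta_rot": [0, 0, 0], "jaw": 0}
    - {"slide": [0, 0.07, 0], "delta_rot": [0, 0, 0], "jaw": 0}
    - {"slide": [0, 0.07, 0], "delta_rot": [0, 0, 0], "jaw": 0}
    - {"slide": [0, 0.05, 0], "delta_rot": [0, 0, 0], "jaw": 0}
    - {"slide": [0, 0.018, 0], "delta_rot": [0, 0, 0], "jaw": 0}
    - {"slide": [0, 0, 0], "delta_rot": [0, 0, 0], "jaw": 0}
    - {"slide": [0, 0, 0], "delta_rot": [0, 0, 0], "jaw": 0.5}
    - {"slide": [0, 0, 0], "delta_rot": [0, 0, 0], "jaw": 1}
    - {"slide": [0, 0, 0], "delta_rot": [0, 0, 0], "jaw": 1}
    - {"slide": [0, 0, 0], "delta_rot": [0, 0, 0], "jaw": 1}
    - {"slide": [0, 0, 0], "delta_rot": [0, 0, 0], "jaw": 1}
    - {"slide": [0, 0, 0], "delta_rot": [0, 0, 0], "jaw": 1}

```text
clock: 8.7
tcp_pos: [0.4879, -0.263, 0.0878]
tool_rot: [-0.706, 0.707, -0.03, 0.029]
contact_force: [-4.3, -0.2, 5.9]
grip_width: 0.106
```

>>> play_rows:
  targets:
    - {"slide": [0, 0, 0], "delta_rot": [0, 0.0333, 0], "jaw": 1}
    - {"slide": [0, 0, 0], "delta_rot": [0, 0.0333, 0], "jaw": 1}
    - {"slide": [0, 0, 0], "delta_rot": [0, 0.0333, 0], "jaw": 1}
    - {"slide": [0, 0, 0], "delta_rot": [0, 0.0333, 0], "jaw": 1}
    - {"slide": [0, 0, 0], "delta_rot": [0, 0.0333, 0], "jaw": 1}
    - {"slide": [0, 0, 0], "delta_rot": [0, 0.0333, 0], "jaw": 1}
    - {"slide": [0, 0, 0], "delta_rot": [0, 0.0333, 0], "jaw": 1}
    - {"slide": [0, 0, 0], "delta_rot": [0, 0.0333, 0], "jaw": 1}
    - {"slide": [0, 0, 0], "delta_rot": [0, 0.0333, 0], "jaw": 1}
    - {"slide": [0, 0, 0], "delta_rot": [0, 0.0333, 0], "jaw": 1}
    - {"slide": [0, 0, 0], "delta_rot": [0, 0.0333, 0], "jaw": 1}
    - {"slide": [0, 0, 0], "delta_rot": [0, 0, 0], "jaw": 1}

```text
clock: 10.2
tcp_pos: [0.4886, -0.2635, 0.0878]
tool_rot: [-0.577, 0.577, -0.408, 0.409]
contact_force: [-2.6, -1.0, 3.5]
grip_width: 0.108
```

```bash
python3 -c "
from h import *
plan(.4882,-.2628,.087,-70.9);s=r.sense();print(s['tcp_pos'],s['contact_force'],s['ft_torque'],s['grip_width'])"
```

```text
tool x yaw -70.6 y axis [ 0.    -0.001 -1.   ] slide [-0.002   0.0021 -0.0004] turn deg(world) -0.3 ay 0.0017 q6 2.31 t 10.2
[ 0.48860419 -0.26349999  0.08783278] [-2.55984294 -1.01834298  3.54029217] [-0.22811638  0.51734877  0.01073015] 0.10807235537909396
```

>>> play_rows:
  targets:
    - {"slide": [0, 0, 0], "delta_rot": [0, 0, 0], "jaw": 0}
    - {"slide": [0, 0, 0], "delta_rot": [0, 0, 0], "jaw": 0}
    - {"slide": [0, 0, 0], "delta_rot": [0, 0, 0], "jaw": 0}
    - {"slide": [0, 0, 0], "delta_rot": [0, 0, 0], "jaw": 0}
    - {"slide": [0, 0, 0], "delta_rot": [0, 0, 0], "jaw": 0}
    - {"slide": [0, -0.03, 0], "delta_rot": [0, 0, 0], "jaw": 0}
    - {"slide": [0, -0.08, 0], "delta_rot": [0, 0, 0], "jaw": 0}
    - {"slide": [0, -0.08, 0], "delta_rot": [0, 0, 0], "jaw": 0}
    - {"slide": [0, -0.06, 0], "delta_rot": [0, 0, 0], "jaw": 0}
    - {"slide": [0, 0, 0], "delta_rot": [0, 0, 0], "jaw": 0}
    - {"slide": [0, 0, 0], "delta_rot": [0, 0, 0], "jaw": 0}

```text
clock: 11.58
tcp_pos: [0.4883, -0.2629, 0.1871]
tool_rot: [-0.577, 0.577, -0.409, 0.409]
contact_force: [-0.5, 0.4, -0.9]
grip_width: 1.002
```

```bash
python3 - <<'E'
from h import *
s=r.sense();q=s['tool_rot'];M=R.from_quat([q[1],q[2],q[3],q[0]]).as_matrix();d=save('wrist','w3.png')
v,u=np.mgrid[:384,:512]; dx,dy=u-d['cx'],v-d['cy']; rr=np.hypot(dx,dy)+1e-9; th=rr/d['fx']; z=d['z_map']
c=np.stack([dx/rr*np.tan(th)*z,-dy/rr*np.tan(th)*z,-z],-1); T=d['T_tool_cam']; P=(c@T[:3,:3].T+T[:3,3])@M.T+s['tcp_pos']
im=d['image'].astype(int); A,G,B=im[...,0],im[...,1],im[...,2]; ax=np.array([.4882,-.2628]); near=np.hypot(*(P[...,:2]-ax).transpose(2,0,1))<.05
z=P[...,2]; w=near&(abs(z-.078)<.003)&(im.min(-1)>130); dc=cv2.minEnclosingCircle((P[w][:,:2]*1000).astype(np.float32)); print('dial',dc)
k=P[near&(z>.112)&(z<.124)]; kc=k[:,:2]; rect=cv2.minAreaRect((kc*1000).astype(np.float32)); print('key',len(k),rect)
cx=np.array(dc[0])/1000
for n,m in (('green',(G>A+40)&(G>B+30)&near),('red',(A>G+60)&(A>B+60)&near&(z>.1))):
    p=np.median(P[m],0); o=p[:2]-cx; print(n,m.sum(),p,np.degrees(np.arctan2(o[1],o[0])))
cc=kc-np.array(rect[0])/1000; V=np.linalg.eigh(np.cov(cc.T))[1][:,1]; print('key axis',np.degrees(np.arctan2(V[1],V[0])))
bx=P[abs(z-.0755)<.003]; bx=bx[np.hypot(bx[:,0]-.495,bx[:,1]+.281)<.12]; print('box',cv2.minAreaRect((bx[:,:2]*1000).astype(np.float32)))
print(s['contact_force'],s['clock'])
E
```

```text
dial ((487.0630798339844, -264.0830383300781), 42.94097137451172)
key 787 ((487.9854431152344, -263.9652404785156), (48.34170913696289, 10.362543106079102), 19.143117904663086)
green 0 [nan nan nan] nan
red 147 [ 0.47129238 -0.2694019   0.11896881] -161.36268395892782
key axis -160.5633622760895
box ((495.2530212402344, -281.9690246582031), (128.98013305664062, 149.22097778320312), 21.124637603759766)
[-0.51685463  0.44775346 -0.88427849] 11.575
  return _methods._mean(a, axis=axis, dtype=dtype,
  ret = um.true_divide(
```

View pics/w3.png

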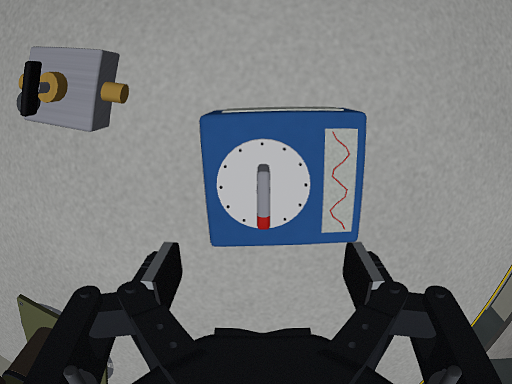

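The red end is at (263,223) and hides the green mark. The key axis measures -160.6 to -160.9° and the box yaw 21.1°, so wind_key is about 3.17, just past the mark. The gripper is open and clear, so I'm handing in.

```bash
python3 -c "
from h import *
d=r.get_image('top');P=cloud(d);a=np.load('pics/top.png.npz');print('gauge/manifold px diff',abs(d['image'][200:265,110:170].astype(int)-a['image'][200:265,110:170]).mean(),abs(d['image'][175:240,225:315].astype(int)-a['image'][175:240,225:315]).mean())
print(r.job_done())"
```

```text
gauge/manifold px diff 2.7482905982905983 2.773960113960114
the job is handed in; nothing more can be done
None
```

I wound the recorder key clockwise in two grips of about 66° each, letting go midway and taking it afresh. I then let go, lifted clear and handed the job in at about 11.6 s.

- **Key:** the last wrist picture put the key axis at -160.6 to -160.9° with the box at 21.1°. That makes wind_key about 3.17, just past the green mark at 3.14 and short of the 3.3 stop.
- **Green mark:** it could not be seen in that last picture because the red end covers it. The angle therefore rests on the box edges; sighted from the first top view, the mark sat about 1° further round than the box edges suggest.
- **Dial:** its centre came out about 2 mm different between the two views, within the calibration tolerance.
- **Bystanders and forces:** the top-camera picture around the gauge and manifold matched the first one, apart from noise. The force readings I took stayed under about 10 N.

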